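# Change the suction over to the loaded leak-test station

### The arm

A 6-joint arm with a two-finger parallel gripper is mounted at the origin on the work surface. World frame = base frame: x ahead of the robot, y to its left, z up, the work surface at z = 0. Lengths are in m, angles in rad, forces in N, time in s.
With the tool pointing down it reaches from about 0.3 to 0.775 m from the base axis. Payload 14.6 kg.
Tool frame: the origin (TCP) lies on the centre line of the jaws, within the pads' length; the fingertips stand 17 mm ahead of it and the grasp point (between the pads) lies 2 mm behind it; z points along the fingers, x is the direction in which the jaws open and shut, and the axes are right-handed (so a half turn about z gives the same grasp; the last joint's range is limited). The gripper opens to 94 mm and grips with 3 to 60 N. Pads are 16 mm wide; open, the fingers measure 119 mm over their backs; the gripper's body (75 mm by 177 mm) begins 78 mm behind the grasp point.
Start: joints at [-1.246, 0.3, 1.521, -0, 1.321, -0.067], TCP at [0.21, -0.508, 0.222] pointing down, gripper open.
Joint ranges: [-3.03, 3.03], [-0.79, 2.21], [0.23, 2.52], [-1.04, 4.18], [0, 3.07], [-2.55, 2.55]. Speed limits (rad/s): [2.22, 2.22, 2.57, 3.14, 3.14, 3.14].

### API

Orientations are given as [roll, pitch, yaw] about the fixed x, y, z axes, in that order (R = Rz(yaw) Ry(pitch) Rx(roll)).
In Python, from station import ctrl gives the robot as it stands. The module is installed in compiled form; this text tells all that it offers.
- The arm moves only by the tool drive_tool, never from a script. Its argument "increments" is a list of rows, each a list of 3 entries, a list of its own where there are three numbers: the turn, a rotation vector about the tool's x, y, z in degrees, then the shift along the tool's x, y, z in mm, then the opening, from 0 (shut) to 1 (fully open). In form: [[[ax, ay, az], [dx, dy, dz], hand], ...]. A call has 1 to 20 rows; each row shifts and turns the commanded pose from where the row before left it, along the tool's axes as they then stand; what a row does not reach is not made up. A row lasts 1/8 s, in which the tool goes at most 62.5 mm and 10.7 degrees, less where a joint would pass 70% of its speed; a pose out of reach is approached as far as the arm can. A call with a gripper value outside its range is refused whole. The fingers move at their own pace and stop on an object; "squeeze" is the grip in N (left out, the last holds). Time passes only in rows, so rows that do not move let the fingers close. It gives the time, the measured TCP pose, the force and the opening at its end, in the units of the state.
- ctrl.get_obs(): the state, without advancing time (a new reading comes with each control period).
- ctrl.camera(name): name is "side" or "top" or "wrist"; returns the picture (480x640x3 uint8, red, green, blue); there is no depth.
- ctrl.calibration(name): a dict with "fx", "fy", "cx", "cy" (pixels), "rvec" (rotation vector, rad) and "tvec" (3), from world to camera coordinates, as OpenCV has them. Camera axes: x right, y down, z forward; pixel columns grow to the right and rows downward; lengths in m; the calibration is good to about 2 mm. A picture is of the moment at which its call begins: read the wrist's pose just before it. calibration takes no time and is no camera call; for the wrist camera it gives the pose at the moment of the call.
- ctrl.hand_in(): hands the job in, once; it reports no verdict.
The state is a dict: "time_s": time; "qpos": joint angles; "joint_vel": joint speeds; "tau": joint torques, N m; "ee_pos": TCP position; "eef_rot": TCP orientation; "force": force on the tool from outside, world axes, zero at the start; "moment": the same for the moment, N m; "grip_width": finger opening in m.
Only numpy, scipy, OpenCV 4.12 (cv2) and the standard library are available. Lean on these libraries where they do the work, as an engineer would, in place of code of your own. Each camera call takes 0.05 s, during which the arm holds its last target.

### The job

Suction has been left on at the empty leak-test station. Flip that station's lever fully off (over red) first, and only then flip the lever of the station holding the black cover fully on (over green); the two must never be on together. Leave the cover sitting in its nest and do not disturb the other things on the bench.

Things in the scene. Friction and masses are not known exactly. Their poses are not given: they have to be found in the camera images.
- station_loaded: Leak-test station whose nest holds the black cover. Fixed. Aluminium plate 260 x 160 mm, 12 mm thick; origin: centre of its underside, z up, x from the lever end (near the robot) to the nest end, y to the left seen from the robot. Lever block 50 x 150 mm centred at x = -95 mm, top at z = 43 mm: its -y half red = off, +y half green = on.
- station_empty: Leak-test station whose nest is empty; else like the other. Either may stand on the left. Fixed. Aluminium plate 260 x 160 mm, 12 mm thick; origin: centre of its underside, z up, x from the lever end (near the robot) to the nest end, y to the left seen from the robot. Lever block 50 x 150 mm centred at x = -95 mm, top at z = 43 mm: its -y half red = off, +y half green = on.
- lever_loaded (a joint): Suction lever of the loaded station, a hinge swinging sideways: 0 = fully off (leaning 0.75 rad from vertical to the station's -y, over red), 0.75 = upright, 1.5 = fully on (leaning 0.75 rad to +y, over green). Starts off. No spring: its weight (0.3 kg) makes it fall to the stop on whichever side of upright it is left; about 2.5 N at the knob lifts it off a stop.
- lever_empty (a joint): Suction lever of the empty station, a hinge swinging sideways: 0 = fully off (leaning 0.75 rad from vertical to the station's -y, over red), 0.75 = upright, 1.5 = fully on (leaning 0.75 rad to +y, over green). Starts on. No spring: its weight (0.3 kg) makes it fall to the stop on whichever side of upright it is left; about 2.5 N at the knob lifts it off a stop.
- pivot_loaded (a point): Point on the hinge axis of the loaded station's lever, 60 mm above the bench, at (-95, 0, 60) mm in the station's frame; fixed, axes as the station's. Two steel cheeks beside it reach 72 mm above the bench.
- knob_loaded (a point): Centre of the black ball knob, 34 mm diameter, 100 mm from the pivot on a flat steel arm (12 mm in station x, 16 mm in the swing direction), of the loaded station's lever; moves with the lever, 133 mm above the bench at either stop and 160 mm when upright.
- pivot_empty (a point): Point on the hinge axis of the empty station's lever, 60 mm above the bench, at (-95, 0, 60) mm in the station's frame; fixed, axes as the station's. Two steel cheeks beside it reach 72 mm above the bench.
- knob_empty (a point): Centre of the black ball knob, 34 mm diameter, 100 mm from the pivot on a flat steel arm (12 mm in station x, 16 mm in the swing direction), of the empty station's lever; moves with the lever, 133 mm above the bench at either stop and 160 mm when upright.
- nest_loaded (a point): Centre of the orange seal face (124 mm diameter) of the loaded station's nest, at (45, 0, 50) mm in the station's frame; three steel lugs around it reach 62 mm above the bench. Fixed.
- nest_empty (a point): Centre of the orange seal face (124 mm diameter) of the empty station's nest, at (45, 0, 50) mm in the station's frame; three steel lugs around it reach 62 mm above the bench. Fixed.
- cover: Black ribbed round plastic housing cover, 140 mm diameter, 25 mm high at the rim with a 44 mm wide, 30 mm high hub, lying loose in the nest of the loaded station. Origin: centre of its underside. To be left in place.
- screwdriver: Bystander, loose: blue-handled screwdriver, 180 mm long, lying between the two stations. To be left alone.
- clamp_ring: Bystander, loose: thin yellow-metal clamp ring, 210 mm diameter, 16 mm high, lying on the left. To be left alone.
- drum: Bystander, loose: open black round drum, 180 mm diameter, 60 mm high, on the right. To be left alone.
- cleaner: Bystander, loose: white bottle with red cap, 170 mm high, on the left. To be left alone.
- parts_tray: Bystander, loose: blue divided tray 150 x 110 x 45 mm, on the right. To be left alone.
Not all that is in view belongs to the job. Leave any white or yellow look-alike of the cover alone.

How it is judged:
On the way, in this order (a step that is already met when the one before it is completed fails the run):
1. the empty station's lever is fully off while the loaded station's is still off (value of joint lever_empty below 0.15 rad and value of joint lever_loaded below 0.4 rad), for 0.2 s.
2. the loaded station's lever is fully on with the empty station's still off (value of joint lever_empty below 0.15 rad and value of joint lever_loaded above 1.35 rad), for 0.2 s.
At the end, for the whole second after the job is handed in: The empty station's lever rests fully off (joint below 0.15 rad), the loaded station's lever rests fully on (joint above 1.35 rad), both still (under 0.1 rad/s), and the cover lies in its nest (origin within 12 mm of the nest's centre) (all of step 2 and distance between cover and nest_loaded below 0.012 m and velocity of joint lever_empty between -0.1 and 0.1 rad/s and velocity of joint lever_loaded between -0.1 and 0.1 rad/s); the robot touches nothing.
It fails at once if both levers past upright on the on side at once (value of joint each of lever_loaded, lever_empty above 0.75 rad).
It fails at once if the cover is shifted more than 15 mm (distance of cover from where it was at the start of the episode above 0.015 m).
It fails at once if a bystander is shifted more than 25 mm (distance of any of screwdriver, clamp_ring, drum, cleaner, parts_tray from where it was at the start of the episode above 0.025 m).
It also fails if it takes over 45 s, if anything falls off the work surface, if the arm or the gripper's body presses on something with over 40 N, if the wrist force passes 120 N, or if a joint passes its speed limit or range.

## Working session

There is one attempt and no reset: what is moved stays moved. The work goes in short steps, Python scripts to look and compute and a tool call to move; the robot and the scene stay as the last step left them, time stands still between calls to the robot, and variables do not carry over. Pictures are saved under pics/ and viewed, and the job is handed in when it is done.

Besides the shell and the picture viewer there is one more tool, called as a command line: name --argument value ..., lists and objects as JSON in quotes. drive_tool: Moves the arm, as the interface text tells. Its arguments: {"type":"object","properties":{"increments":{"type":"array"},"squeeze":{"type":"number"}},"required":["increments"]}

```bash
mkdir -p pics
python3 - <<'E'
from station import ctrl
import cv2
for n in("top","side"):
    cv2.imwrite(f"pics/{n}0.png",ctrl.camera(n)[:,:,::-1]); print(n,ctrl.calibration(n))
print(ctrl.get_obs())
E
```

```text
top {'fx': 577.5225231865462, 'fy': 577.5225231865462, 'cx': 325.1149590927507, 'cy': 235.74238755600985, 'rvec': array([ 2.09564573, -2.12850977,  0.22270192]), 'tvec': array([0.00404552, 0.46787444, 1.64571477])}
side {'fx': 455.8329586531328, 'fy': 455.8329586531328, 'cx': 323.5844713696913, 'cy': 241.0198710538928, 'rvec': array([ 0.10201935, -2.7984022 ,  1.32121502]), 'tvec': array([0.46939742, 0.09516089, 1.13464542])}
{'time_s': 0.1, 'qpos': array([-1.24561525e+00,  3.00371413e-01,  1.52149989e+00, -5.20930246e-06,
        1.32071818e+00, -6.66299032e-02]), 'joint_vel': array([-1.82209287e-03, -8.93247172e-04,  1.31701096e-04,  1.22268146e-03,
        2.86606184e-04,  5.94799614e-05]), 'tau': array([ 1.82773609e-03, -5.32642651e+01, -3.53283727e+01,  7.09915627e-02,
        2.34476512e-02, -4.50756488e-05]), 'ee_pos': array([ 0.20993643, -0.5081237 ,  0.22197535]), 'eef_rot': array([-3.14153132e+00,  9.94954856e-04, -1.17898402e+00]), 'force': array([-0.51598712, -0.28344655,  0.07783995]), 'moment': array([ 0.00119755,  0.05222041, -0.02871282]), 'grip_width': 0.0939812202796811}
```

View pics/top0.png

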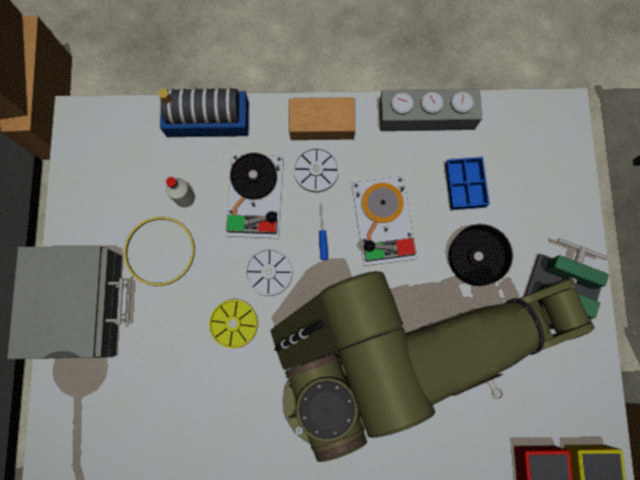

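View pics/side0.png

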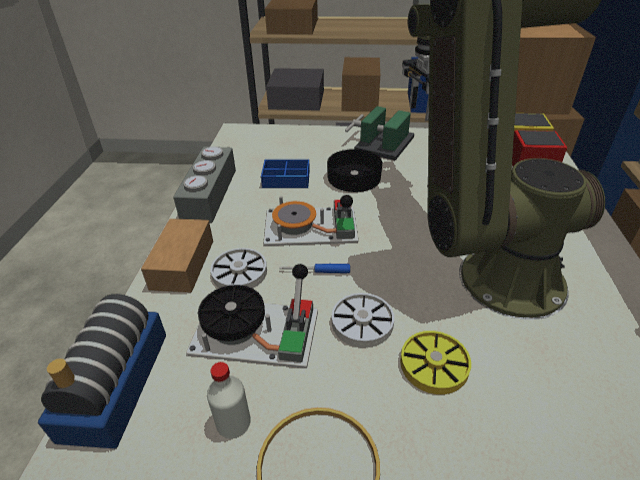

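The top view shows the loaded station on the left (cover at about (254,175), knob (272,216) over red). The empty station is on the right (seal (382,202), knob (369,245) over green). I'll enlarge both to measure.

Run:
```python
import cv2
i=cv2.imread("pics/top0.png")
cv2.imwrite("pics/cL.png",cv2.resize(i[145:245,215:295],None,fx=6,fy=6,interpolation=cv2.INTER_CUBIC)[:600])
cv2.imwrite("pics/cR.png",cv2.resize(i[170:270,340:420],None,fx=6,fy=6,interpolation=cv2.INTER_CUBIC)[:600])
```

```text
(no output)
```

View pics/cL.png

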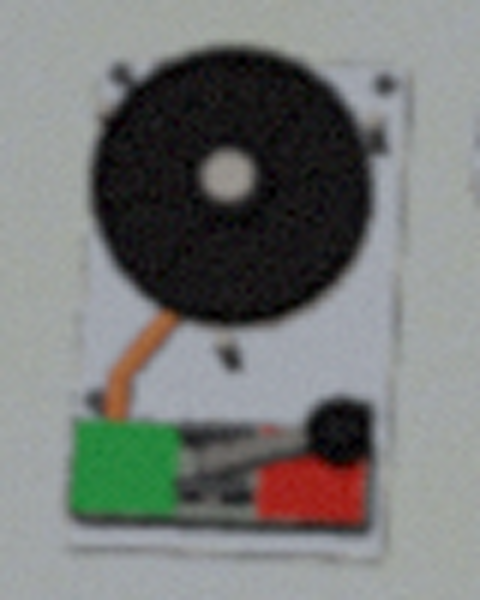

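View pics/cR.png

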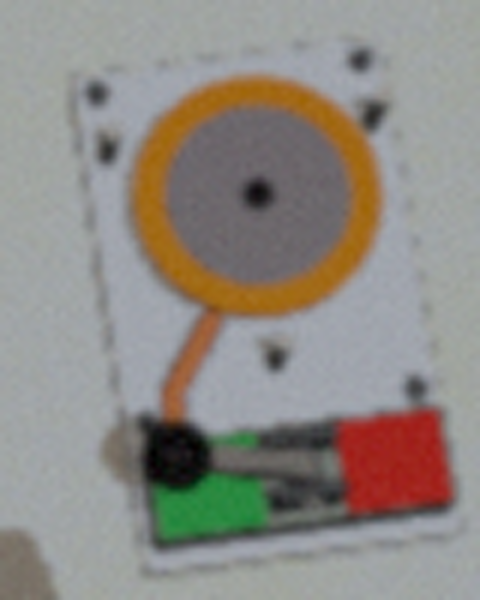

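```bash
cat > h.py <<'E'
import numpy as np,cv2
from scipy.optimize import least_squares
from station import ctrl
def proj(n,P):
    c=ctrl.calibration(n);K=np.array([[c['fx'],0,c['cx']],[0,c['fy'],c['cy']],[0,0,1.]])
    return cv2.projectPoints(np.array(P,float),c['rvec'],c['tvec'],K,None)[0][:,0]
def w(p,P):
    P=np.array(P)/1000.;c,s=np.cos(p[2]),np.sin(p[2])
    return np.c_[p[0]+c*P[:,0]-s*P[:,1],p[1]+s*P[:,0]+c*P[:,1],P[:,2]]
E
python3 - <<'E'
from h import *
L=[((340,432),(-95,-68.2,133)),((78,418),(-70,75,43)),((72,513),(-120,75,43)),((366,522),(-120,-75,43)),((70,550),(-130,80,12)),((382,557),(-130,-80,12)),((408,68),(130,-80,12)),((228,175),(45,0,80))]
R=[((177,455),(-95,68.2,133)),((75,75),(130,80,12)),((385,40),(130,-80,12)),((462,530),(-130,-80,12)),((147,572),(-130,80,12)),((440,408),(-70,-75,43)),((453,500),(-120,-75,43)),((157,540),(-120,75,43)),((257,193),(45,0,50))]
for nm,D,o,ks in(("loaded",L,(215,145),1),("empty",R,(340,170),-1)):
    uv=np.array([(np.array(a)+.5)/6-.5+o for a,_ in D]);P=[b for _,b in D]
    r=least_squares(lambda p:(proj("top",w(p,P))-uv).ravel(),[.5,0,0])
    print(nm,r.x,np.round(r.fun.reshape(-1,2),1).tolist())
    Q=w(r.x,[(-95,0,60),(-95,68.2,133),(-95,-68.2,133),(-95,0,160)]);print(Q.round(4)); print(proj("side",Q).round(0))
    print(np.hypot(Q[:,0],Q[:,1]))
E
```

```text
loaded [ 0.6058641   0.20941603 -0.04587528] [[0.6, -0.2], [-0.8, -0.2], [-0.9, 0.4], [0.9, 0.5], [-0.7, -0.3], [0.6, 0.1], [0.2, -0.7], [0.1, 0.2]]
[[0.511  0.2138 0.06  ]
 [0.5141 0.2819 0.133 ]
 [0.5078 0.1456 0.133 ]
 [0.511  0.2138 0.16  ]]
[[296. 318.]
 [288. 320.]
 [300. 271.]
 [294. 285.]]
[0.55387996 0.58630908 0.52830877 0.55387996]
empty [ 0.52290075 -0.18107442  0.1085878 ] [[-0.4, -0.1], [-0.3, -0.4], [-0.3, -0.7], [0.1, 0.6], [-0.7, 0.1], [0.5, -0.6], [1.0, 0.6], [-0.4, 0.2], [0.4, 0.2]]
[[ 0.4285 -0.1914  0.06  ]
 [ 0.4211 -0.1236  0.133 ]
 [ 0.4359 -0.2592  0.133 ]
 [ 0.4285 -0.1914  0.16  ]]
[[344. 209.]
 [346. 201.]
 [343. 174.]
 [344. 178.]]
[0.46925547 0.43882706 0.50708449 0.46925547]
```

The fit agrees with the side view, where the projected knobs land exactly on the seen ones. I'll shut the fingers, turn the tool so its x lies along the empty station's -y, and move to beside its knob at safe height.

drive_tool --increments '[[[0,0,8.1],[0,0,-10],0],[[0,0,8.1],[0,0,-10],0],[[0,0,0],[-26,-15.7,0],0],[[0,0,0],[-26,-15.7,0],0],[[0,0,0],[-26,-15.7,0],0],[[0,0,0],[-26,-15.7,0],0],[[0,0,0],[-26,-15.7,0],0],[[0,0,0],[-26,-15.7,0],0],[[0,0,0],[-26,-15.7,0],0],[[0,0,0],[-26,-15.7,0],0],[[0,0,0],[-26,-15.7,0],0],[[0,0,0],[-26,-15.7,0],0],[[0,0,0],[-26,-15.7,0],0],[[0,0,0],[-26,-15.7,0],0],[[0,0,0],[-26,-15.7,0],0],[[0,0,0],[-26,-15.7,0],0],[[0,0,0],[-26,-15.7,0],0],[[0,0,0],[-26,-15.7,0],0],[[0,0,0],[0,0,0],0]]' --squeeze 10

```text
time_s: 2.48
ee_pos: [0.4147, -0.0662, 0.2422]
eef_rot: [3.141, 0.0, -1.459]
force: [-1.0, 0.4, -0.0]
grip_width: 0.0004
```

Run:
```python
from h import *
for n in("side","top"):cv2.imwrite(f"pics/{n}1.png",ctrl.camera(n)[:,:,::-1])
o=ctrl.get_obs();print(o);R=np.array
from scipy.spatial.transform import Rotation as Ro
M=Ro.from_euler('xyz',o['eef_rot']).as_matrix()
p=[.5229,-.18107,.10859]
print((w(p,[(-95,118,137)])[0]-o['ee_pos'])@M*1000)
```

```text
{'time_s': 2.575, 'qpos': array([-2.48857946e-01, -1.30060135e-02,  1.83178729e+00, -1.44015849e-04,
        1.32331188e+00,  1.21222595e+00]), 'joint_vel': array([-0.01817573, -0.00559324,  0.00316949,  0.00012611, -0.00021398,
       -0.00133904]), 'tau': array([  1.10444829, -34.43212152, -35.54131866,   0.0805091 ,
        -0.06946715,   0.09164429]), 'ee_pos': array([ 0.41425269, -0.0675455 ,  0.24224098]), 'eef_rot': array([ 3.14107498e+00,  4.49158904e-05, -1.46104859e+00]), 'force': array([-0.04227162, -0.9537845 ,  0.2732316 ]), 'moment': array([-0.0259603 ,  0.05596887, -0.05300073]), 'grip_width': 0.0004785956125665541}
[  6.63620914  -0.75075608 105.24031061]
```

View pics/side1.png

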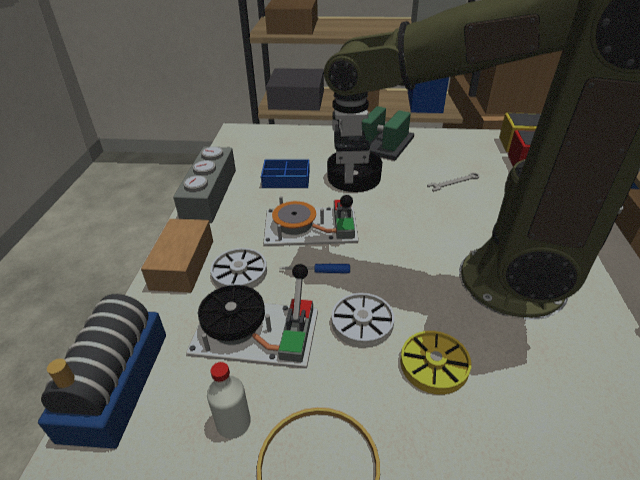

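drive_tool --increments '[[[0,0,0],[0,0,26],0],[[0,0,0],[0,0,26],0],[[0,0,0],[0,0,26],0],[[0,0,0],[0,0,27],0],[[0,0,0],[10,0,0],0],[[0,0,0],[10,0,0],0],[[0,0,0],[8,0,0],0],[[0,0,0],[8,0,-6],0],[[0,0,0],[8,0,-6],0],[[0,0,0],[8,0,-4],0],[[0,0,0],[8,0,-3],0]]'

```text
time_s: 3.95
ee_pos: [0.4213, -0.1276, 0.1575]
eef_rot: [-3.14, -0.0, -1.462]
force: [0.4, 2.7, 2.7]
grip_width: 0.0005
```

Run:
```python
from h import *
cv2.imwrite(f"pics/side2.png",cv2.resize(ctrl.camera("side")[120:270,220:420,::-1],None,fx=4,fy=4))
```

```text
(no output)
```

View pics/side2.png

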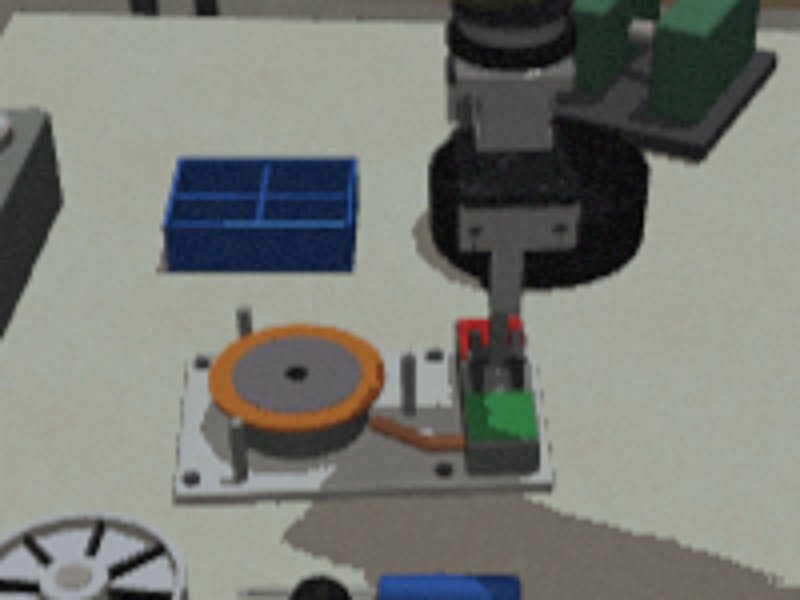

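The shut fingers hide the knob, and the green half at about (510,415) is clear. The force is about 2.7 N, so the lever is being carried up as intended. I'll carry on past upright, then lift away.

drive_tool --increments '[[[0,0,0],[8,0,-3],0],[[0,0,0],[8,0,-1],0],[[0,0,0],[8,0,-1],0],[[0,0,0],[8,0,0],0],[[0,0,0],[8,0,0],0],[[0,0,0],[8,0,0],0],[[0,0,0],[8,0,0],0],[[0,0,0],[8,0,0],0],[[0,0,0],[8,0,0],0],[[0,0,0],[0,0,0],0],[[0,0,0],[0,0,0],0],[[0,0,0],[0,0,0],0],[[0,0,0],[0,0,-40],0],[[0,0,0],[0,0,-45],0],[[0,0,0],[-40,0,0],0],[[0,0,0],[-40,0,0],0],[[0,0,0],[-40,0,0],0],[[0,0,0],[0,0,0],0]]'

```text
time_s: 6.25
ee_pos: [0.4156, -0.0776, 0.2468]
eef_rot: [-3.141, -0.0, -1.459]
force: [0.6, 0.0, -0.2]
grip_width: 0.0004
```

Run:
```python
from h import *
cv2.imwrite(f"pics/side3.png",cv2.resize(ctrl.camera("side")[120:320,200:420,::-1],None,fx=3,fy=3))
cv2.imwrite(f"pics/top3.png",cv2.resize(ctrl.camera("top")[120:320,200:440,::-1],None,fx=3,fy=3))
o=ctrl.get_obs();print(o['ee_pos'],o['eef_rot'],o['qpos'],o['time_s'])
from scipy.spatial.transform import Rotation as Ro
M=Ro.from_euler('xyz',o['eef_rot']).as_matrix()
M2=M@Ro.from_euler('z',8.85,degrees=True).as_matrix()
print(Ro.from_matrix(M2).as_euler('xyz'))
p=[.60586,.20942,-.04588]
for t in(-125,): print((w(p,[(-95,t,240)])[0]-o['ee_pos'])@M2*1000, w(p,[(-95,t,240)]))
```

```text
[ 0.41586147 -0.0793821   0.24661735] [-3.14120713e+00 -3.27742647e-04 -1.46073511e+00] [-2.75078520e-01 -8.52498752e-03  1.81704576e+00 -1.63513947e-04
  1.33259147e+00  1.18569507e+00] 6.35
[-3.14116130e+00 -2.64528411e-04 -1.61519674e+00]
[-172.0931553   -81.80486951    6.60711174] [[0.50522698 0.08890861 0.24      ]]
```

View pics/side3.png

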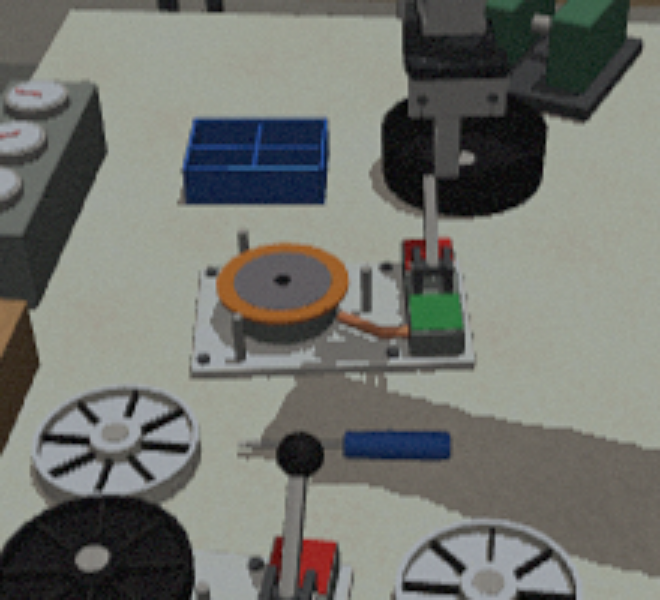

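View pics/top3.png

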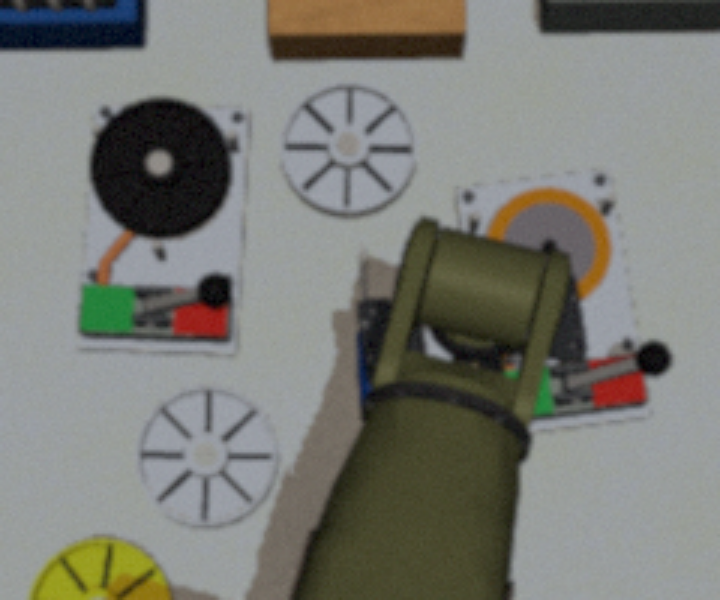

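The top view puts the empty station's knob at full-image pixel (418,239), over red, and the loaded lever is still off. Next I move to the -y side of the loaded lever.

Run:
```python
from h import *
print(proj("top",w([.5229,-.18107,.10859],[(-95,-68.2,133)])))
```

```text
[[417.27533046 239.34891291]]
```

drive_tool --increments '[[[0,0,4.4],[0,0,0],0],[[0,0,4.4],[0,0,0],0],[[0,0,0],[-25,-12,1],0],[[0,0,0],[-25,-12,1],0],[[0,0,0],[-25,-12,1],0],[[0,0,0],[-25,-12,1],0],[[0,0,0],[-24,-12,1],0],[[0,0,0],[-24,-11,1],0],[[0,0,0],[-24,-11,1],0],[[0,0,0],[0,0,0],0],[[0,0,0],[0,0,0],0]]'

```text
time_s: 7.72
ee_pos: [0.5053, 0.0878, 0.2392]
eef_rot: [3.141, -0.0, -1.616]
force: [-0.6, -0.4, 0.3]
grip_width: 0.0003
```

Run:
```python
from h import *
o=ctrl.get_obs();print(o['ee_pos'],o['eef_rot'],o['qpos'],o['time_s'])
from scipy.spatial.transform import Rotation as Ro
M=Ro.from_euler('xyz',o['eef_rot']).as_matrix()
print((w([.60586,.20942,-.04588],[(-95,-125,137)])[0]-o['ee_pos'])@M*1000)
```

```text
[0.50532796 0.08781612 0.23922194] [ 3.14112481e+00 -2.56086661e-04 -1.61606786e+00] [ 1.00734563e-01  2.04074495e-01  1.60117555e+00 -1.90485197e-04
  1.33684274e+00  1.71684669e+00] 7.725
[ -1.11297223   0.10249622 102.22171299]
```

The empty knob is seen at (418,239) and predicted at (417,239) for fully off, so it agrees. Position beside the loaded lever is within about 1 mm, so I'll descend and push toward +y.

drive_tool --increments '[[[0,0,0],[0,0,26],0],[[0,0,0],[0,0,26],0],[[0,0,0],[0,0,25],0],[[0,0,0],[0,0,25],0],[[0,0,0],[-10,0,0],0],[[0,0,0],[-10,0,0],0],[[0,0,0],[-8,0,0],0],[[0,0,0],[-8,0,-6],0],[[0,0,0],[-8,0,-6],0],[[0,0,0],[-8,0,-4],0],[[0,0,0],[-8,0,-3],0]]'

```text
time_s: 9.1
ee_pos: [0.5084, 0.1491, 0.1576]
eef_rot: [-3.14, -0.0, -1.615]
force: [-0.4, -2.2, 2.7]
grip_width: 0.0002
```

drive_tool --increments '[[[0,0,0],[-8,0,-3],0],[[0,0,0],[-8,0,-1],0],[[0,0,0],[-8,0,-1],0],[[0,0,0],[-8,0,0],0],[[0,0,0],[-8,0,0],0],[[0,0,0],[-8,0,0],0],[[0,0,0],[-8,0,0],0],[[0,0,0],[-8,0,0],0],[[0,0,0],[-8,0,0],0],[[0,0,0],[0,0,0],0],[[0,0,0],[0,0,0],0],[[0,0,0],[0,0,0],0],[[0,0,0],[0,0,-40],0],[[0,0,0],[0,0,-45],0],[[0,0,0],[40,0,0],0],[[0,0,0],[40,0,0],0],[[0,0,0],[40,0,0],0],[[0,0,0],[40,0,0],0],[[0,0,0],[0,0,0],0],[[0,0,0],[0,0,0],0]]'

```text
time_s: 11.6
ee_pos: [0.5041, 0.0611, 0.2465]
eef_rot: [-3.141, 0.0, -1.616]
force: [-0.5, -0.0, 0.5]
grip_width: 0.0009
```

Run:
```python
from h import *
cv2.imwrite(f"pics/side4.png",ctrl.camera("side")[:,:,::-1])
cv2.imwrite(f"pics/top4.png",cv2.resize(ctrl.camera("top")[120:320,200:440,::-1],None,fx=3,fy=3))
o=ctrl.get_obs();print(o['ee_pos'],o['time_s'],o['force'],o['joint_vel'])
print(proj("top",w([.60586,.20942,-.04588],[(-95,68.2,133),(45,0,80)])),proj("side",w([.60586,.20942,-.04588],[(-95,68.2,133)])))
print(proj("side",w([.5229,-.18107,.10859],[(-95,-68.2,133)])))
```

```text
[0.50409628 0.06160767 0.24643983] 11.7 [-0.00813891 -0.60273249  0.25372834] [ 2.44981893e-03  2.19623676e-04 -6.02202524e-04 -2.90519783e-06
  1.12427919e-04 -1.72485145e-03]
[[223.29032079 214.98901367]
 [252.68101665 173.91532478]] [[288.44113007 319.95854297]]
[[342.70186663 173.56610258]]
```

View pics/side4.png

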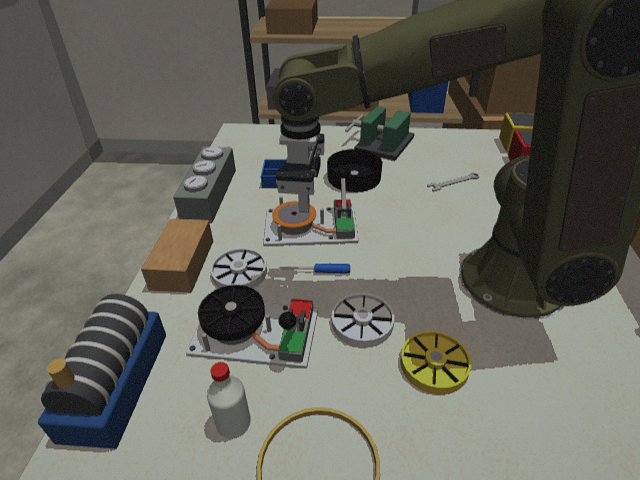

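View pics/top4.png

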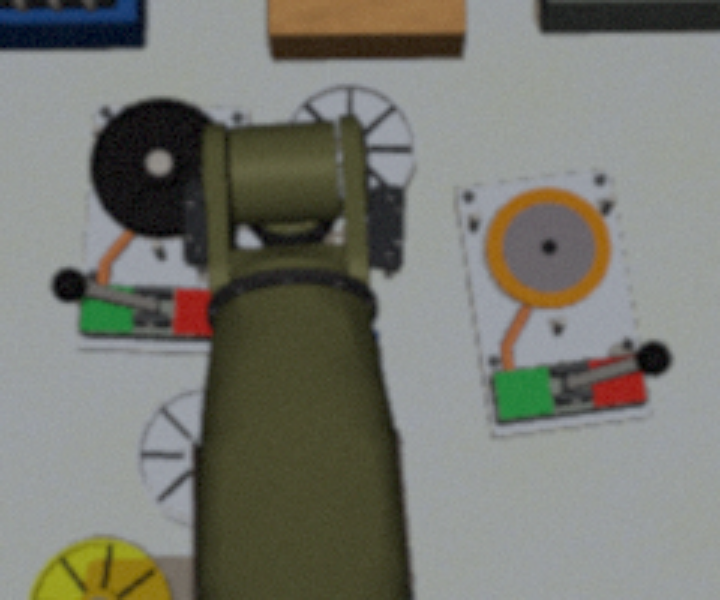

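In the top view the loaded knob is at (223,215), exactly where fully on is predicted. The empty knob is still at (418,239), which is off. The cover hub is unmoved at (253,174), and the arm is clear of everything.

```bash
python3 -c "
from station import ctrl
print(ctrl.hand_in())"
```

```text
the job is handed in; nothing more can be done
None
```

I pushed the empty station's lever past upright with the shut fingers and it fell to fully off. Only then did I push the loaded station's lever over to fully on. I then lifted clear and handed the job in at about 11.7 s; no verdict was reported.

- **Levers:** Both knobs appear within about 1 pixel of where the end positions should put them in the top view. The side view shows the loaded knob in place too; the finger hid the empty one there.
- **Order and forces:** The top view confirmed the empty lever was off, with the loaded one still off, before I touched the loaded one. The push force read about 2–4 N partway through each push. I read it only between moves, so not its peak.
- **Rest of the bench:** The cover's hub is at the same pixel as at the start. The bystanders look unmoved in the side view (compared by eye). The arm was clear with no contact force. No checks failed or disagreed.

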